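# Set up the microscope's side lamp in its tapered socket

## Robot

A 6-joint arm with a two-finger parallel gripper is mounted at the origin on the work surface. World frame = base frame: x ahead of the robot, y to its left, z up, the work surface at z = 0. Lengths are in mm, angles in degrees, forces in N, time in s.
With the tool pointing down it reaches from about 275 to 875 mm from the base axis. Payload 12.5 kg.
Tool frame: the origin (TCP) lies on the centre line of the jaws, within the pads' length; the fingertips stand 25 mm ahead of it and the grasp point (between the pads) lies 6 mm ahead of it (robot.finger_overhang is the distance from the TCP to the fingertips, in mm); z points along the fingers, y is the line along which they close (so a half turn about z gives the same grasp; the last joint's range is limited). The gripper opens to 85 mm and grips with 20 to 120 N. Pads are 22 mm wide; open, the fingers measure 114 mm over their backs; the gripper's body (76 mm by 85 mm) begins 54 mm behind the grasp point. The pads swing forward as they close: fully open they stand 13 mm farther back than shut.
Start: joints at [66.2, 20.094, 94.641, -0, 65.266, -4.847], TCP at [178.608, 520.177, 256.29] pointing down, gripper open.
Joint ranges: [-157.81, 157.81], [-45, 120.19], [0.68, 151.7], [-89.99, 269.99], [4.06, 180], [-164.3, 164.3]. Speed limits (degrees/s): [127.2, 127.2, 159.86, 180, 180, 180].

## Interface

Orientations are given as [roll, pitch, yaw] about the fixed x, y, z axes, in that order (R = Rz(yaw) Ry(pitch) Rx(roll)).
In Python, from workcell import robot, cams, workorder gives the robot as it stands.
- The arm moves only by the tool servo_tool, never from a script. Its argument "steps" is one flat list of numbers, 6 for each row, row after row: the shift along the tool's x, y, z in cm, then the turn, a rotation vector about the tool's x, y, z in degrees. A call has 1 to 12 rows; each row shifts and turns the commanded pose from where the row before left it, along the tool's axes as they then stand; what a row does not reach is not made up. A row lasts 1/8 s, in which the tool goes at most 62.5 mm and 10.7 degrees, less where a joint would pass 70% of its speed; a pose out of reach is approached as far as the arm can. A call with a gripper value outside its range is refused whole. "grip" is the closure, from 0 (fully open) to 1 (shut), set as the call begins (left out, the last holds). The fingers move at their own pace and stop on an object; "newtons" is the grip in N (left out, the last holds). Time passes only in rows, so rows that do not move let the fingers close. It gives the time, the measured TCP pose, the force, the opening and the grip force at its end, in the units of the state.
- robot.observe(): the state, without advancing time (a new reading comes with each control period).
- cams.get_image(name): name is "scene" or "top" or "wrist"; returns a dict with "frame" (420x560x3 uint8, red, green, blue), "camera_matrix" (3x3 intrinsics, pixels), "rvec" (rotation vector, rad) and "tvec" (3), from world to camera coordinates, as OpenCV has them; the wrist camera has in their place "hand_eye" (4x4, takes a point from camera to tool coordinates, whose origin is the TCP and whose axes are the flange's). Camera axes: x right, y down, z forward; pixel columns grow to the right and rows downward; lengths in mm; the calibration is good to about 2 mm. A picture is of the moment at which its call begins: read the wrist's pose just before it. There is no depth.
- workorder.close_job(): hands the job in; it is judged then, once.
The state is a dict: "time_s": time; "joints": joint angles; "joint_velocities": joint speeds; "effort": joint torques, N m; "tcp_pos": TCP position; "ee_rot": TCP orientation; "ft_force": force on the tool from outside, world axes, zero at the start; "moment": the same for the moment, N m; "width": opening from 0.0 (shut) to 1.0 (fully open); "gripper_force": force on a finger pad.
Only numpy, scipy, OpenCV 4.12 (cv2) and the standard library are available. Lean on these libraries where they do the work, as an engineer would, in place of code of your own. Each camera call takes 0.05 s, during which the arm holds its last target. There are 200 camera calls.

## Task

The microscope's side lamp has toppled over on the bench: turn it upright, stand its tapered shank loosely in the socket of the lamp foot (do not push it in yet) and let go of it. Then tap or press it straight down on its flat top, without gripping it, until its shoulder sits fully home on the foot, so that the taper holds it. Leave the other things on the bench where they are.

Things in the scene. Friction and masses are not known exactly. Their poses are not given: they have to be found in the camera images.
- lamp_center (a point): Side lamp, loose, about 280 g: white square plastic head 70 mm long, 44 x 44 mm in section, with a tapered steel shank on the middle of one end. This point: the head's centre. x axis: from shank to flat top end; level at the start, straight up when the lamp stands. z axis: out of the side with the black-rimmed round lens, up at the start. The y sides are plain, flat, 44 mm apart: grip these.
- lamp_top (a point): Centre of the lamp's flat top end, 35 mm from the head's centre along +x; same axes. This is where it is tapped.
- lamp_shoulder (a point): Centre of the head's other end, 35 mm from the head's centre along -x; this flat end is the shoulder that comes to sit on the foot. The shank begins here and is 45 mm long, round, 31 mm across at the shoulder, narrowing evenly to 18 mm at its free end (8 degrees a side). Same axes as the head's centre.
- lamp: The same lamp; origin in the middle of the long flat side it lies on, 22 mm below the head's centre; same axes. At the start it lies flat on the bench, its shank pointing towards the robot (within about 45 degrees).
- socket_mouth (a point): Centre of the round hole (33 mm across, 54 mm deep) in the middle of the lamp foot's flat top, at the level of that top, 62 mm above the bench; z up. When home, the lamp's shoulder centre is here and its flat top 132 mm above the bench. Inside, four brass spring jaws form a taper that matches the shank.
- foot: Lamp foot, fixed: grey cast block 100 x 100 x 62 mm, with a black skirt 112 mm square at its bottom; origin under its centre. The upright shank first meets the jaws with the shoulder about 11 mm above the top; by its own weight it stops 6 to 10 mm above and stands by itself; a push that rises to about 8 to 13 N drives the shoulder down on the block, and friction holds it there.
- bottle_mid (a point): Bystander: amber bottle, 60 mm across, 150 mm high; half-way up.
- dishes_mid (a point): Bystander: stack of two round clear dishes, 88 mm across, 29 mm high; half-way up.
- beaker_mid (a point): Bystander: open glass beaker, 70 mm across, 95 mm high; half-way up.
- rack_mid (a point): Bystander: white tube rack 80 x 150 mm, 84 mm high with its tubes; half-way up.
- timer_mid (a point): Bystander: flat grey timer 60 x 75 mm, 20 mm high; half-way up.
Not all that is in view belongs to the job. What is shaped like the lamp but purple is not meant. What is shaped like the foot but blue is not meant.

How it is judged:
By the outcome, as a careful person would: the job done as asked, in the order asked, and still so for the second after the job is handed in, with the robot touching nothing.
It also fails if it takes over 48 s, if anything falls off the work surface, if the arm or the gripper's body presses on something with over 40 N, if the wrist force passes 120 N, or if a joint passes its speed limit or range.

## Working session

There is one attempt and no reset: what is moved stays moved. The work goes in short steps, Python scripts to look and compute and a tool call to move; the robot and the scene stay as the last step left them, time stands still between calls to the robot, and variables do not carry over. Pictures are saved under pics/ and viewed, at most 10 in all, crops included, and the job is handed in when it is done.

Besides the shell and the picture viewer there is one more tool, called after "Call:" as name(argument=value, ...) on one line, values as JSON. servo_tool: Moves the arm, as the interface text tells. Its arguments: {"type":"object","properties":{"steps":{"type":"array"},"grip":{"type":"number"},"newtons":{"type":"number"}},"required":["steps"]}

```bash
mkdir -p pics; ls
cat > h.py <<'E'
import numpy as np,cv2,pickle
from scipy.spatial.transform import Rotation as R
from workcell import robot,cams,workorder
def grab(n):
    s=robot.observe(); d=cams.get_image(n); d['s']=s
    K=np.array(d['camera_matrix'],float)
    if n=='wrist':
        T=np.eye(4);T[:3,:3]=R.from_euler('xyz',s['ee_rot'],degrees=True).as_matrix();T[:3,3]=s['tcp_pos']
        M=T@np.array(d['hand_eye'])
    else:
        M=np.eye(4);Rm=cv2.Rodrigues(np.array(d['rvec'],float))[0];M[:3,:3]=Rm.T;M[:3,3]=-Rm.T@np.array(d['tvec'],float).ravel()
    return d['frame'],K,M
def ray(K,M,uv,z):
    uv=np.atleast_2d(np.array(uv,float)); v=np.c_[(uv-K[:2,2])/[K[0,0],K[1,1]],np.ones(len(uv))]@M[:3,:3].T
    return M[:3,3]+v*((z-M[2,3])/v[:,2])[:,None]
def proj(K,M,p):
    q=(np.atleast_2d(p)-M[:3,3])@M[:3,:3]; q=q@K.T; return q[:,:2]/q[:,2:]
def save(n,f): cv2.imwrite('pics/'+n+'.png',f[:,:,::-1])
E
python3 - <<'E'
from h import *
D={}
for n in('scene','top'):
    D[n]=grab(n); print(n,D[n][2][:3].round(2).tolist())
pickle.dump(D,open('d.pkl','wb'))
save('both',np.hstack([cv2.resize(D[n][0],(400,300)) for n in D]))
save('top',D['top'][0]);save('scene',D['scene'][0])
print(robot.observe())
E
```

```text
pics
scene [[0.37, 0.8, -0.47, 1330.21], [0.93, -0.31, 0.19, -297.06], [0.0, -0.5, -0.86, 1481.14]]
top [[0.02, -0.98, 0.19, 320.69], [-1.0, -0.02, 0.01, -22.77], [-0.01, -0.19, -0.98, 1234.71]]
{'time_s': 0.1, 'joints': array([ 6.61991102e+01,  2.01218041e+01,  9.46731921e+01, -3.43703761e-04,
        6.52655552e+01, -4.84621746e+00]), 'joint_velocities': array([ 0.03850322, -0.03344955, -0.0583302 , -0.15024754, -0.00356382,
       -0.03312785]), 'effort': array([ 9.39705424e-04, -5.06832397e+01, -2.91877413e+01, -7.62242075e-05,
        2.63806432e-03, -2.03955807e-05]), 'tcp_pos': array([178.50901888, 519.93850816, 255.80755312]), 'ee_rot': array([-1.79939639e+02, -4.80457676e-03,  1.61045469e+02]), 'ft_force': array([-0.04813764, -0.17729478,  0.32123836]), 'moment': array([-0.00436396,  0.01760335,  0.01592155]), 'gripper_force': 0.0, 'width': 1.0045545169697543}
```

View pics/top.png

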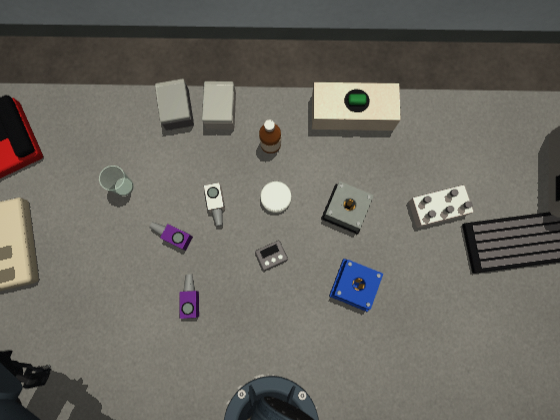

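View pics/scene.png

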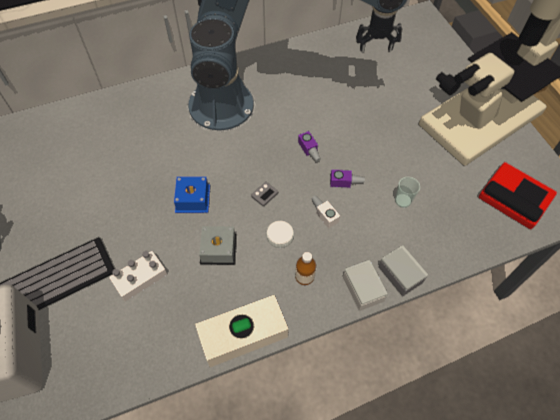

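Top view candidates for the lamp are white (214,195) with its shank at (218,220), purple (176,237) and purple (189,300). White fits, because purple is excluded. For the foot there is grey (347,207) and blue (356,285); grey fits. I'll confirm both in a crop and measure.

Run:
```python
from h import *
D=pickle.load(open('d.pkl','rb'));f,K,M=D['top']
hsv=cv2.cvtColor(f,cv2.COLOR_RGB2HSV)
a=cv2.resize(f[170:240,185:245],None,fx=6,fy=6,interpolation=cv2.INTER_CUBIC);b=cv2.resize(f[170:240,315:380],None,fx=6,fy=6,interpolation=cv2.INTER_CUBIC)
save('crop',np.hstack([a,b]))
m=((hsv[...,2]>185)&(hsv[...,1]<40)).astype(np.uint8); w=np.zeros_like(m);w[175:235,195:235]=m[175:235,195:235]
w=cv2.morphologyEx(w,cv2.MORPH_CLOSE,np.ones((9,9)))
c=max(cv2.findContours(w,0,2)[0],key=cv2.contourArea);bx=cv2.boxPoints(cv2.minAreaRect(c));print('lamp px',bx.tolist());P=ray(K,M,bx,44);print(P.round(1).tolist(),P.mean(0).round(1))
# foot hole
g=np.zeros_like(m);g[190:220,335:365]=((hsv[...,1]>70)|(hsv[...,2]<60))[190:220,335:365]
c=max(cv2.findContours(g,0,2)[0],key=cv2.contourArea);print('hole',cv2.minEnclosingCircle(c),ray(K,M,cv2.minEnclosingCircle(c)[0],62).round(1))
for n,uv,z in(('bottle',(269,125),150),('dish',(276,198),29),('timer',(271,255),20),('beaker',(118,180),50),('rack',(443,208),84)):print(n,ray(K,M,uv,z).round(0))
print(D['top'][1],M[:3,3])
```

```text
lamp px [[203.50672912597656, 185.2047119140625], [218.6241912841797, 182.53692626953125], [222.81211853027344, 206.26846313476562], [207.6946563720703, 208.93624877929688]]
[[626.2, 199.7, 44.0], [634.6, 158.1, 44.0], [567.5, 143.5, 44.0], [559.3, 184.7, 44.0]] [596.9 171.5  44. ]
hole ((349.05670166015625, 204.3556671142578), 6.16667366027832) [[ 575.3 -199.9   62. ]]
bottle [[763.  18. 150.]]
dish [[597.  -2.  29.]]
timer [[439.   9.  20.]]
beaker [[635. 437.  50.]]
rack [[ 565. -444.   84.]]
[[443.58416154   0.         277.5612638 ]
 [  0.         443.58416154 213.0576547 ]
 [  0.           0.           1.        ]] [ 320.69239292  -22.77466842 1234.71481944]
```

View pics/crop.png

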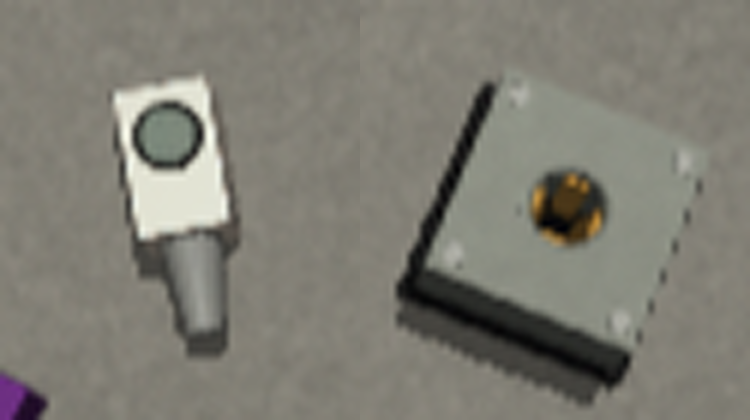

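The crop shows the white lamp, lens up, with its shank to the lower right. The grey foot has its brass-jawed hole at about (349.5,204.5) in the full image. Next I'll see what the robot object offers for planning reach.

Run:
```python
from h import *
print([a for a in dir(robot) if not a.startswith('__')],robot.finger_overhang)
d=cams.get_image('wrist');print(np.array(d['hand_eye']).round(3),d['camera_matrix'])
```

```text
['MotionError', 'finger_overhang', 'observe'] 25.0
[[   0.      -0.964   -0.267   68.287]
 [   1.       0.      -0.      -0.584]
 [   0.      -0.267    0.964 -117.409]
 [   0.       0.       0.       1.   ]] [[336.6524402    0.         279.16831071]
 [  0.         336.6524402  208.50091875]
 [  0.           0.           1.        ]]
```

Call:
servo_tool(steps=[-5,-1.5,0.3,0,0,0,-5,-1.5,0.3,0,0,0,-5,-1.5,0.3,0,0,0,-5,-1.5,0.3,0,0,0,-5,-1.5,0.3,0,0,0,-5,-1.5,0.3,0,0,0,-5,-1.5,0.3,0,0,0,-5,-1.5,0.3,0,0,0,-5,-1.5,0.3,0,0,0,-5,-1.5,0.3,0,0,0,-5,-1.5,0.3,0,0,0,0,0,0,0,0,10], grip=0)

```text
time_s: 1.65
tcp_pos: [647.1, 182.9, 222.1]
ee_rot: [-180.0, -0.0, 150.7]
ft_force: [-1.0, 0.9, 0.1]
width: 1.001
gripper_force: 0.0
```

Call:
servo_tool(steps=[0,0,0,0,0,10,0,0,0,0,0,10,0,0,0,0,0,10,0,0,0,0,0,10,0,0,0,0,0,10,0,0,0,0,0,10,0,0,0,0,0,10,0,0,0,0,0,10,0,0,0,0,0,10,0,0,0,0,0,10,0,0,0,0,0,10,0,0,0,0,0,10])

```text
time_s: 3.15
tcp_pos: [645.1, 185.5, 222.9]
ee_rot: [-180.0, 0.0, 30.7]
ft_force: [0.1, 0.3, 1.1]
width: 0.996
gripper_force: 0.0
```

Call:
servo_tool(steps=[0,0,0,0,0,10,0,0,0,0,0,8.6,0,0,0,0,-8.4,0,0,0,0,0,-8.3,0,0,0,0,0,-8.3,0,0,0,0,0,0,0])

```text
time_s: 3.9
tcp_pos: [645.5, 185.5, 220.9]
ee_rot: [180.0, 25.1, 12.4]
ft_force: [-0.1, 0.7, 0.3]
width: 1.002
gripper_force: 0.0
```

Run:
```python
from h import *
f,K,M=grab('wrist');pickle.dump((f,K,M),open('w.pkl','wb'))
s=robot.observe();print(s['joints'].round(2),s['tcp_pos'],s['ee_rot'])
g=f.copy()
for p in proj(K,M,[[597,171.5,44],[560,184,44],[626,200,44],[597,171.5,22]]):cv2.circle(g,tuple(map(int,p)),3,(255,0,0),-1)
save('w1',g)
```

```text
[ 12.12  47.25  57.41  -0.14 100.27  89.68] [645.42363137 185.52695094 221.80935608] [-179.99933331   24.92504231   12.4457883 ]
```

View pics/w1.png

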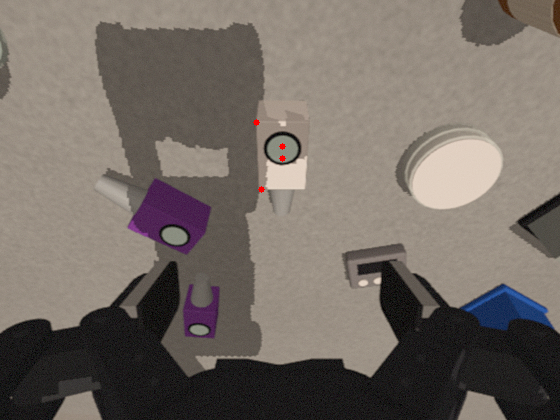

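The wrist view shows the white lamp's top face at columns 257–309, rows 122–189. My projected corners lie on it, so the pose is good and I'll go down and grip.

Call:
servo_tool(steps=[2,0.15,2,0,0,0,1.8,0.2,3,0,0,0,0,0,4,0,0,0,0,0,4,0,0,0,0,0,3,0,0,0,0,0,2,0,0,0,0,0,1.35,0,0,0,0,0,0,0,0,0])

```text
time_s: 4.95
tcp_pos: [599.4, 171.8, 31.9]
ee_rot: [-180.0, 25.0, 12.5]
ft_force: [-0.6, 0.2, 0.7]
width: 0.999
gripper_force: 0.0
```

Call:
servo_tool(steps=[0,0,0,0,0,0,0,0,0,0,0,0,0,0,0,0,0,0,0,0,0,0,0,0,0,0,0,0,0,0,0,0,0,0,0,0,0,0,0,0,0,0,0,0,0,0,0,0], grip=1, newtons=50)

```text
time_s: 5.95
tcp_pos: [600.4, 172.0, 32.6]
ee_rot: [-180.0, 24.9, 12.4]
ft_force: [2.6, 0.7, 6.0]
width: 0.508
gripper_force: 51.9
```

Call:
servo_tool(steps=[-1,0,-2.1,0,0,0,-1.9,0,-4,0,0,0,-1.9,0,-4,0,0,0,-1.9,0,-4,0,0,0,-1.9,0,-4,0,0,0,-1.35,5.1,0.63,0,0,0,-1.35,5.1,0.63,0,0,0,-1.35,5.1,0.63,0,0,0,-1.35,5.1,0.63,0,0,0,-1.35,5.1,0.63,0,0,0,-1.35,5.1,0.63,0,0,0,-1.35,5.1,0.63,0,0,0])

```text
time_s: 7.45
tcp_pos: [572.9, -201.1, 233.3]
ee_rot: [180.0, 25.0, 12.4]
ft_force: [1.4, 0.2, -3.6]
width: 0.507
gripper_force: 51.6
```

Run:
```python
from h import *
s=robot.observe();print(s['joints'].round(2),s['tcp_pos'],s['ee_rot'],s['ft_force'])
r=R.from_euler('xyz',s['ee_rot'],degrees=True)
print('yaw35.6 as tool rotvec',(r.inv()*R.from_euler('z',35.6,degrees=True)*r).as_rotvec(degrees=True))
```

```text
[-18.78  37.8   72.92 -12.64  90.97  61.01] [ 572.86616591 -201.11074716  233.30138294] [179.99392302  24.97532215  12.42793969] [ 1.39320121  0.15248236 -3.64050597]
yaw35.6 as tool rotvec [-1.50313121e+01  3.42277479e-03 -3.22710342e+01]
```

Call:
servo_tool(steps=[0,0,0,-3.75,0,-8.1,0,0,0,-3.75,0,-8.1,0,0,0,-3.75,0,-8.1,0,0,0,-3.75,0,-8.1,0,0,0,0,7.5,0,0,0,0,0,7.5,0,0,0,0,0,7.5,0,0,0,0,0,7.5,0])

```text
time_s: 8.45
tcp_pos: [573.1, -199.3, 233.5]
ee_rot: [-180.0, -5.3, 48.1]
ft_force: [0.1, 0.3, -2.8]
width: 0.511
gripper_force: 52.0
```

Call:
servo_tool(steps=[0,0,0,0,7.5,0,0,0,0,0,7.5,0,0,0,0,0,7.5,0,0,0,0,0,7.5,0,0,0,0,0,7.5,0,0,0,0,0,7.5,0,0,0,0,0,7.5,0,0,0,0,0,7.5,0,0,0,0,0,0,0])

```text
time_s: 9.57
tcp_pos: [572.7, -199.8, 231.5]
ee_rot: [-179.5, -65.0, 47.7]
ft_force: [0.3, 0.2, -3.2]
width: 0.505
gripper_force: 52.2
```

Run:
```python
from h import *
s=robot.observe();print(s['joints'].round(2),s['tcp_pos'],s['ee_rot'],s['ft_force'])
r=R.from_euler('xyz',s['ee_rot'],degrees=True);print(r.as_matrix().round(3))
T=grab('top');S=grab('scene');W=grab('wrist');pickle.dump(dict(top=T,scene=S,wrist=W),open('d2.pkl','wb'))
p=proj(T[1],T[2],s['tcp_pos'])[0].astype(int);q=proj(S[1],S[2],s['tcp_pos'])[0].astype(int);print(p,q)
c=lambda f,p:cv2.resize(f[p[1]-50:p[1]+50,p[0]-65:p[0]+65],(390,300),interpolation=cv2.INTER_CUBIC)
save('ver',np.vstack([np.hstack([c(T[0],p),c(S[0],q)]),cv2.resize(np.hstack([W[0],W[0][:,:0]]),(780,585))[:300]]))
```

```text
[-44.98  33.61 100.03  69.34  75.22 -41.41] [ 572.70197054 -199.77339707  231.52029649] [-179.50282705  -64.9840867    47.6819161 ] [ 0.28317843  0.19417123 -3.21678702]
[[ 0.285  0.745  0.604]
 [ 0.313 -0.667  0.676]
 [ 0.906 -0.004 -0.423]]
[359 190] [210 210]
```

View pics/ver.png

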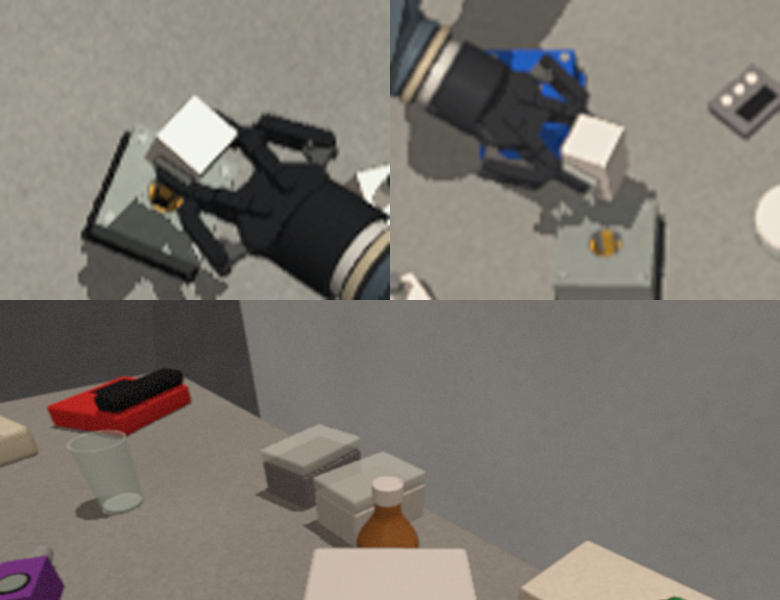

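The lamp is upright in the grip: its white top is at about (195,135) in the top crop, above and up-left of the hole at (165,195). I'll measure the lamp top against the hole in both cameras.

```bash
cat > m.py <<'E'
from h import *
def tri(obs):
    A=np.zeros((3,3));b=np.zeros(3)
    for K,M,uv in obs:
        d=M[:3,:3]@np.r_[(np.array(uv)-K[:2,2])/[K[0,0],K[1,1]],1];d/=np.linalg.norm(d);P=np.eye(3)-np.outer(d,d);A+=P;b+=P@M[:3,3]
    return np.linalg.solve(A,b)
def hole(n,f,c,r=14):
    hsv=cv2.cvtColor(f,cv2.COLOR_RGB2HSV);m=np.zeros(f.shape[:2],np.uint8);x,y=c
    m[y-r:y+r,x-r:x+r]=((hsv[...,1]>60)|(hsv[...,2]<70))[y-r:y+r,x-r:x+r]
    m=cv2.morphologyEx(m,cv2.MORPH_OPEN,np.ones((2,2)))
    k=max(cv2.findContours(m,0,2)[0],key=cv2.contourArea);print(n,'hole',cv2.boundingRect(k));return cv2.fitEllipse(cv2.convexHull(k))[0]
def top(n,f,c,r=22,t=200):
    m=np.zeros(f.shape[:2],np.uint8);x,y=c
    m[y-r:y+r,x-r:x+r]=(f.min(2)>t)[y-r:y+r,x-r:x+r]
    k=max(cv2.findContours(m,0,2)[0],key=cv2.contourArea);q=cv2.minAreaRect(k);print(n,'top',np.round(q[0],1),np.round(q[1],1),round(q[2],1));return q[0]
E
python3 - <<'E'
from m import *
D=pickle.load(open('d.pkl','rb'));E=pickle.load(open('d2.pkl','rb'))
s=robot.observe();Rn=R.from_euler('xyz',s['ee_rot'],degrees=True).as_matrix()
Rp=R.from_euler('xyz',[180,24.9,12.4],degrees=True).as_matrix()
rel=Rp.T@(np.array([597,171.5,22])-[600.4,172,32.6]);print('lamp in tool',rel.round(1),'now',(s['tcp_pos']+Rn@rel).round(1))
h={'top':hole('top',D['top'][0],(349,204)),'scene':hole('scene',D['scene'][0],(217,241))}
t={'top':top('top',E['top'][0],(359,185)),'scene':top('scene',E['scene'][0],(213,207),t=215)}
for n in h: print(n,'hole@62',ray(*D[n][1:],h[n],62).round(1),'top@263',ray(*E[n][1:],t[n],263).round(1))
print('tri',tri([(*D[n][1:],h[n]) for n in h]).round(1),tri([(*E[n][1:],t[n]) for n in t]).round(1))
x=E['scene'][0][170:230,180:250];print(np.sort(x.min(2).ravel())[::-150])
E
```

```text
lamp in tool [ 1.4 -0.2 11.1] now [ 580.5 -191.4  229.6]
top hole (344, 200, 13, 12)
scene hole (212, 237, 11, 10)
top top [359.3 184.4] [18.7 18.1] 42.0
scene top [211.9 206.3] [15.2 12.6] 18.4
top hole@62 [[ 572.7 -202.5   62. ]] top@263 [[ 578.1 -193.   263. ]]
scene hole@62 [[ 582.9 -201.8   62. ]] top@263 [[ 579.1 -194.7  263. ]]
tri [ 575.8 -202.6   49.6] [ 578.4 -193.9  261.4]
[226 215 142 140 139 139 138 138 137 137 137 136 136 135 135 134 122 104
  86  83  77  54  52  51  48  44  39  33]
```

Run:
```python
from m import *
D=pickle.load(open('d.pkl','rb'));o=[]
for n,(x,y),r in(('top',(349,204),24),('scene',(218,241),22)):
    f,K,M=D[n];g=f[y-r:y+r,x-r:x+r].min(2).astype(float);g=g-cv2.GaussianBlur(g,(0,0),4)
    pts=[]
    ctr=np.array([576,-201.5,62])
    for a in range(0,180,1):   # screw quadrants: foot square at angle a
        pass
    pk=[]
    gg=g.copy()
    for i in range(12):
        v,u=np.unravel_index(gg.argmax(),gg.shape);w=np.clip(g[max(v-1,0):v+2,max(u-1,0):u+2],0,None);V,U=np.mgrid[max(v-1,0):v-1+1+w.shape[0]-(0 if v>0 else 0),0:0] if 0 else np.mgrid[0:w.shape[0],0:w.shape[1]]
        c=np.array([x-r+max(u-1,0)+(U*w).sum()/w.sum(),y-r+max(v-1,0)+(V*w).sum()/w.sum()])
        pk.append((round(gg[v,u]),c.round(1).tolist(),ray(K,M,c,62)[0,:2].round(0).tolist()));gg[max(v-2,0):v+3,max(u-2,0):u+3]=-99
    print(n,*pk,sep='\n')
```

```text
top
(61, [325.5, 226.6], [513.0, -136.0])
(58, [329.1, 212.0], [553.0, -146.0])
(40, [357.9, 223.7], [523.0, -223.0])
(40, [341.1, 185.1], [628.0, -179.0])
(39, [328.8, 226.8], [513.0, -145.0])
(39, [338.1, 217.8], [538.0, -170.0])
(38, [343.1, 219.8], [533.0, -183.0])
(37, [331.0, 214.8], [546.0, -151.0])
(37, [334.1, 215.8], [543.0, -159.0])
(34, [346.1, 220.8], [530.0, -191.0])
(34, [368.8, 196.8], [597.0, -253.0])
(31, [341.7, 202.0], [582.0, -180.0])
scene
(38, [237.5, 240.0], [601.0, -141.0])
(36, [237.3, 249.1], [630.0, -152.0])
(36, [228.0, 252.1], [629.0, -182.0])
(36, [236.5, 261.5], [669.0, -168.0])
(35, [237.5, 243.0], [610.0, -145.0])
(35, [237.5, 237.0], [591.0, -138.0])
(34, [236.5, 259.0], [661.0, -166.0])
(34, [236.5, 254.0], [645.0, -160.0])
(34, [238.0, 246.0], [621.0, -147.0])
(27, [230.5, 253.8], [638.0, -177.0])
(26, [238.5, 261.5], [671.0, -163.0])
(26, [238.5, 253.0], [644.0, -153.0])
```

Call:
servo_tool(steps=[-0.34,0.28,-0.72,0,0,0,0,0,0,0,0,0,-2,0,0.94,0,0,0,-2,0,0.94,0,0,0,-2,0,0.94,0,0,0,-1.6,0.04,0.75,0,0,0,0,0,0,0,0,0])

```text
time_s: 10.6
tcp_pos: [570.4, -207.1, 147.3]
ee_rot: [-179.5, -65.0, 47.7]
ft_force: [-0.3, 1.2, -3.5]
width: 0.507
gripper_force: 52.2
```

Run:
```python
from m import *
s=robot.observe();Rn=R.from_euler('xyz',s['ee_rot'],degrees=True).as_matrix();print(s['tcp_pos'],s['ee_rot'],s['ft_force'])
c=s['tcp_pos']+Rn@[1.4,-.2,11.1];print('lamp c',c.round(1))
E={n:grab(n) for n in('top','scene')}
for n,t in(('top',200),('scene',215)):
    f,K,M=E[n];p=proj(K,M,c+[0,0,35])[0].astype(int);q=top(n,f,p,t=t);print(ray(K,M,q,c[2]+35).round(1))
    E[n+'c']=cv2.resize(f[p[1]-25:p[1]+50,p[0]-48:p[0]+49],(390,300),interpolation=cv2.INTER_CUBIC)
save('low',np.hstack([E['topc'],E['scenec']]))
```

```text
[ 570.39818485 -207.11877045  147.28584779] [-179.53496776  -65.02241468   47.73006047] [-0.29428777  1.16425436 -3.51663448]
lamp c [ 577.3 -199.   143.9]
top top [356.4 194. ] [17.9 16.9] 41.6
[[ 576.1 -200.3  178.9]]
scene top [212.2 221.4] [14.5 12. ] 18.4
[[ 576.4 -202.5  178.9]]
```

View pics/low.png

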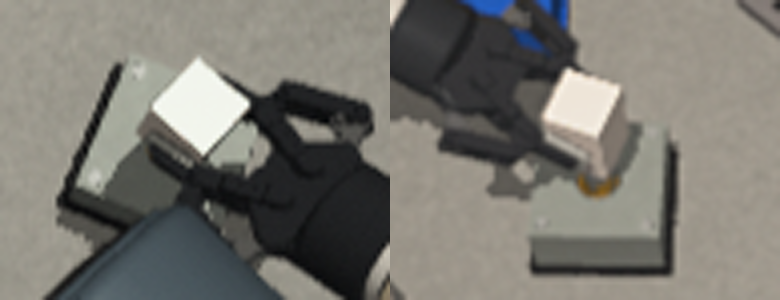

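The scene crop shows the shank tip at (598,180), right at the brass mouth, and lateral agreement is within about 1 mm. I'll lower it gently.

Call:
servo_tool(steps=[-1.2,0,0.56,0,0,0,-1.0,0,0.46,0,0,0,-0.8,0,0.38,0,0,0,0,0,0,0,0,0,0,0,0,0,0,0])

```text
time_s: 11.32
tcp_pos: [570.6, -207.2, 115.2]
ee_rot: [-179.8, -65.0, 48.0]
ft_force: [0.6, 0.1, -3.0]
width: 0.51
gripper_force: 52.2
```

Call:
servo_tool(steps=[-0.14,0,0.065,0,0,0,0,0,0,0,0,0,0,0,0,0,0,0])

```text
time_s: 11.7
tcp_pos: [570.6, -207.3, 113.7]
ee_rot: [-179.8, -65.0, 48.0]
ft_force: [1.1, -0.5, -2.4]
width: 0.509
gripper_force: 52.2
```

Call:
servo_tool(steps=[-0.14,0,0.065,0,0,0,0,0,0,0,0,0,0,0,0,0,0,0])

```text
time_s: 12.08
tcp_pos: [570.6, -207.3, 112.0]
ee_rot: [-179.8, -65.0, 48.0]
ft_force: [1.5, -0.4, -3.0]
width: 0.508
gripper_force: 52.2
```

Call:
servo_tool(steps=[-0.14,0,0.065,0,0,0,0,0,0,0,0,0,0,0,0,0,0,0])

```text
time_s: 12.45
tcp_pos: [570.6, -207.3, 110.4]
ee_rot: [-179.8, -65.0, 48.0]
ft_force: [1.2, -0.9, -3.1]
width: 0.504
gripper_force: 52.2
```

Call:
servo_tool(steps=[-0.14,0,0.065,0,0,0,0,0,0,0,0,0,0,0,0,0,0,0])

```text
time_s: 12.82
tcp_pos: [570.6, -207.4, 108.9]
ee_rot: [-179.8, -65.0, 48.0]
ft_force: [2.0, -1.3, -2.3]
width: 0.51
gripper_force: 52.2
```

Call:
servo_tool(steps=[-0.1,0,0.045,0,0,0,0,0,0,0,0,0,0,0,0,0,0,0])

```text
time_s: 13.2
tcp_pos: [570.6, -207.4, 107.9]
ee_rot: [-179.8, -65.0, 48.0]
ft_force: [3.0, -2.3, -1.9]
width: 0.504
gripper_force: 52.3
```

Call:
servo_tool(steps=[0,0.1,0,0,0,0,0,0,0,0,0,0,0,0,0,0,0,0])

```text
time_s: 13.58
tcp_pos: [571.1, -207.7, 107.7]
ee_rot: [-179.7, -65.0, 47.9]
ft_force: [-0.3, 0.9, -0.9]
width: 0.509
gripper_force: 52.3
```

Call:
servo_tool(steps=[-0.09,0.06,0.042,0,0,0,0,0,0,0,0,0,0,0,0,0,0,0])

```text
time_s: 13.95
tcp_pos: [571.5, -208.1, 106.7]
ee_rot: [-179.7, -65.0, 47.9]
ft_force: [-2.5, 1.6, -0.4]
width: 0.504
gripper_force: 52.4
```

Call:
servo_tool(steps=[0,-0.06,0,0,0,0,0,0,0,0,0,0], newtons=20)

```text
time_s: 14.2
tcp_pos: [571.3, -207.9, 106.7]
ee_rot: [-179.8, -65.0, 47.9]
ft_force: [-0.5, 1.9, -2.5]
width: 0.507
gripper_force: 52.2
```

Call:
servo_tool(steps=[0,0,0,0,0,0,0,0,0,0,0,0,0,0,0,0,0,0,0,0,0,0,0,0,0,0,0,0,0,0,0,0,0,0,0,0], grip=0)

```text
time_s: 14.95
tcp_pos: [571.3, -207.9, 106.8]
ee_rot: [-179.8, -65.0, 48.0]
ft_force: [-0.1, 0.1, 0.9]
width: 1.003
gripper_force: 0.0
```

Run:
```python
from m import *
s=robot.observe();Rn=R.from_euler('xyz',s['ee_rot'],degrees=True).as_matrix();print(s['tcp_pos'],s['width'],s['ft_force'],s['joints'].round(1))
c=s['tcp_pos']+Rn@[1.4,-.2,11.1];print('lamp c',c.round(1))
E={n:grab(n) for n in('top','scene')}
for n,t in(('top',200),('scene',215)):
    f,K,M=E[n];p=proj(K,M,c+[0,0,35])[0].astype(int);q=top(n,f,p,t=t);print(ray(K,M,q,c[2]+35).round(1))
    E[n+'c']=cv2.resize(f[p[1]-25:p[1]+50,p[0]-48:p[0]+49],(390,300),interpolation=cv2.INTER_CUBIC)
save('rel',np.hstack([E['topc'],E['scenec']]))
```

```text
[ 571.30154935 -207.92787042  106.84603628] 1.002618791662805 [-0.13623751  0.1300279   0.93132068] [-45.7  46.4  99.8  72.5  71.5 -54.1]
lamp c [ 578.3 -199.9  103.4]
top top [353.9 197.7] [17.  16.5] 41.6
[[ 576.2 -200.8  138.4]]
scene top [213.6 228.4] [14.5 11.7] 18.4
[[ 577.1 -203.1  138.4]]
```

View pics/rel.png

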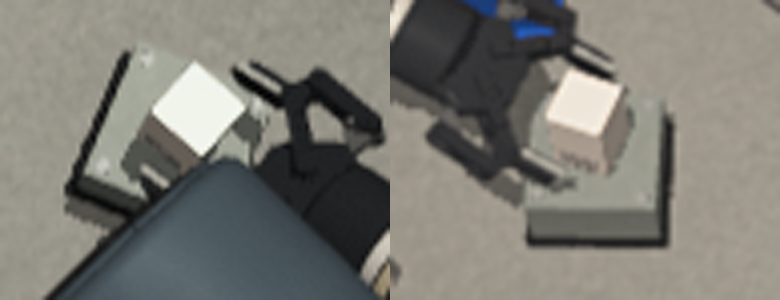

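The lamp stands by itself and upright with the jaws open: its top is at (200,110) in the top crop and (586,100) in the scene crop. I'll back off and turn the tool down.

Call:
servo_tool(steps=[0,0,-1.5,0,0,0,0,0,-3,0,0,0,0,0,-4,0,0,0,0,0,-4,0,0,0,3.6,0,-1.7,0,0,0,3.6,0,-1.7,0,0,0,3.6,0,-1.7,0,0,0,0,0,0,0,-8,0,0,0,0,0,-8,0,0,0,0,0,-8,0,0,0,0,0,-8,0,0,0,0,0,-8,0])

```text
time_s: 16.55
tcp_pos: [494.7, -293.9, 279.8]
ee_rot: [-180.0, -24.7, 48.0]
ft_force: [-0.1, 0.4, -0.4]
width: 1.002
gripper_force: 0.0
```

Call:
servo_tool(steps=[0,0,0,0,-8,0,0,0,0,0,-8,0,0,0,0,0,-9,0,0,0,0,0,0,0], grip=1)

```text
time_s: 17.05
tcp_pos: [495.8, -292.4, 279.5]
ee_rot: [-179.9, -0.0, 48.2]
ft_force: [1.5, 0.5, 0.2]
width: 0.147
gripper_force: 0.0
```

Run:
```python
from m import *
s=robot.observe();r=R.from_euler('xyz',s['ee_rot'],degrees=True);print(s['tcp_pos'],s['ee_rot'],s['width'],s['joints'].round(1))
y=s['ee_rot'][2];tg=R.from_euler('xyz',[180,0,y],degrees=True)
print('rot',(r.inv()*tg).as_rotvec(degrees=True).round(1))
E={n:grab(n) for n in('top','scene')};t={}
for n,th,p in(('top',200,(354,197)),('scene',215,(213,228))):
    f,K,M=E[n];t[n]=top(n,f,p,t=th);print(ray(K,M,t[n],139).round(1))
P=tri([(*E[n][1:],t[n]) for n in t]);print(P)
print('shift tool axes to above',tg.inv().apply(np.array([576.5,-201.5,200])-s['tcp_pos']).round(1))
```

```text
[ 495.75711702 -292.40422825  279.52844929] [-1.79928751e+02 -2.33800048e-02  4.82393951e+01] 0.14711246132772593 [-35.2  21.5  89.2   0.   69.4   6.6]
rot [-0.1 -0.   0. ]
top top [354.  197.6] [17.  16.4] 41.6
[[ 576.3 -200.9  139. ]]
scene top [213.7 228.3] [13.6 11.4] 18.4
[[ 577.3 -202.5  139. ]]
[ 576.52647694 -201.77398367  137.20150186]
shift tool axes to above [121.6  -0.3  79.5]
```

Call:
servo_tool(steps=[3.1,0,1,0,0,0,3.1,0,1,0,0,0,3,0,1,0,0,0,2.96,-0.03,1,0,0,0,0,0,2,0,0,0,0,0,2,0,0,0,0,0,1.95,0,0,0,0,0,0.8,0,0,0,0,0,0,0,0,0,0,0,0,0,0,0])

```text
time_s: 18.4
tcp_pos: [576.5, -202.4, 172.4]
ee_rot: [-180.0, -0.1, 48.1]
ft_force: [0.2, 0.2, -1.1]
width: 0.004
gripper_force: 0.0
```

Call:
servo_tool(steps=[0,0,0.15,0,0,0,0,0,0.15,0,0,0,0,0,0.1,0,0,0,0,0,0.1,0,0,0,0,0,0,0,0,0])

```text
time_s: 19.02
tcp_pos: [576.2, -202.0, 166.5]
ee_rot: [-179.9, -0.0, 48.2]
ft_force: [1.0, -0.7, 0.3]
width: -0.001
gripper_force: 0.0
```

Call:
servo_tool(steps=[0,0,0.1,0,0,0,0,0,0.1,0,0,0,0,0,0.1,0,0,0,0,0,0,0,0,0])

```text
time_s: 19.52
tcp_pos: [576.3, -202.1, 163.7]
ee_rot: [-179.9, -0.0, 48.2]
ft_force: [-0.1, 0.3, 2.4]
width: 0.003
gripper_force: 0.8
```

Call:
servo_tool(steps=[0,0,0.1,0,0,0,0,0,0.1,0,0,0,0,0,0,0,0,0])

```text
time_s: 19.9
tcp_pos: [576.4, -202.1, 161.8]
ee_rot: [-179.9, -0.0, 48.1]
ft_force: [-0.5, -0.4, 5.4]
width: -0.001
gripper_force: 2.3
```

Call:
servo_tool(steps=[0,0,0.1,0,0,0,0,0,0.1,0,0,0,0,0,0,0,0,0])

```text
time_s: 20.27
tcp_pos: [576.5, -202.1, 160.0]
ee_rot: [-180.0, -0.0, 48.2]
ft_force: [-0.8, -0.4, 5.6]
width: 0.001
gripper_force: 3.1
```

Call:
servo_tool(steps=[0,0,0.1,0,0,0,0,0,0.1,0,0,0,0,0,0,0,0,0])

```text
time_s: 20.65
tcp_pos: [576.7, -202.2, 158.3]
ee_rot: [-180.0, -0.1, 48.1]
ft_force: [-0.8, -0.3, 9.1]
width: 0.003
gripper_force: 4.3
```

Call:
servo_tool(steps=[0,0,0.1,0,0,0,0,0,0,0,0,0])

```text
time_s: 20.9
tcp_pos: [576.8, -202.3, 157.5]
ee_rot: [180.0, -0.1, 48.2]
ft_force: [-1.7, -0.6, 9.6]
width: -0.002
gripper_force: 4.9
```

Call:
servo_tool(steps=[0,0,0.05,0,0,0,0,0,0,0,0,0])

```text
time_s: 21.15
tcp_pos: [576.8, -202.3, 157.2]
ee_rot: [180.0, -0.1, 48.2]
ft_force: [-0.6, 1.1, 11.3]
width: 0.003
gripper_force: 5.5
```

Continuing until the force rises stiffly, which marks the shoulder seating.

Call:
servo_tool(steps=[0,0,0.05,0,0,0,0,0,0,0,0,0])

```text
time_s: 21.4
tcp_pos: [576.8, -202.3, 157.1]
ee_rot: [180.0, -0.1, 48.1]
ft_force: [-2.4, 1.4, 15.3]
width: 0.001
gripper_force: 7.6
```

Call:
servo_tool(steps=[0,0,0.05,0,0,0,0,0,0,0,0,0])

```text
time_s: 21.65
tcp_pos: [576.9, -202.3, 157.1]
ee_rot: [180.0, -0.1, 48.2]
ft_force: [-3.7, 1.2, 19.4]
width: -0.005
gripper_force: 9.7
```

Call:
servo_tool(steps=[0,0,0.05,0,0,0,0,0,0,0,0,0])

```text
time_s: 21.9
tcp_pos: [577.0, -202.4, 157.1]
ee_rot: [179.9, -0.1, 48.2]
ft_force: [-6.1, 2.7, 23.4]
width: -0.002
gripper_force: 11.9
```

The TCP stopped at 157.1 (132 + 25) while the force climbed, so the shoulder is home. I'll retract and check.

Call:
servo_tool(steps=[0,0,-0.5,0,0,0,0,0,-1,0,0,0,0,0,-3,0,0,0,0,0,-4,0,0,0,-4,0,-2,0,0,0,-5,0,0,0,0,0,-5,0,0,0,0,0,-4,0,0,0,0,0,0,0,0,0,0,0])

```text
time_s: 23.02
tcp_pos: [454.7, -337.8, 259.6]
ee_rot: [-179.9, -0.0, 48.0]
ft_force: [0.5, 0.6, 0.2]
width: -0.0
gripper_force: 0.0
```

Run:
```python
from m import *
E={n:grab(n) for n in('top','scene')};t={}
for n,th,p in(('top',200,(354,197)),('scene',215,(213,228))):
    f,K,M=E[n];t[n]=top(n,f,p,t=th)
print(tri([(*E[n][1:],t[n]) for n in t]))
c=lambda f,p:cv2.resize(f[p[1]-30:p[1]+45,p[0]-48:p[0]+49],(390,300),interpolation=cv2.INTER_CUBIC)
save('end',np.hstack([c(E['top'][0],(353,198)),c(E['scene'][0],(214,230))]))
```

```text
top top [353.5 198. ] [16.3 16.3] 45.0
scene top [213.9 229.7] [13.6 11.4] 18.4
[ 577.13419965 -201.96417421  129.67990453]
```

View pics/end.png

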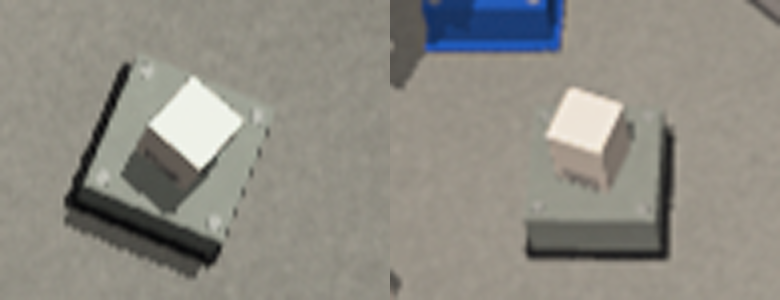

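The lamp is upright on the foot with its shoulder on the block: the top is at (195,123) in the top crop and (585,120) in the scene crop. The measured top dropped about 7.5 mm, and the robot is clear.

```bash
python3 -c "
from h import *
print(workorder.close_job())"
```

```text
the job is handed in; nothing more can be done
None
```

The lamp stands upright in the foot, pressed down until its shoulder was home; the robot is clear, the other things were not touched, and the job was handed in at about 23 s with no verdict returned.

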